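# Load parts tubes into the inspection carrier

### The job

Slide the blue carrier into its detent at the loading station (green mark), then lay every parts tube that stands on the watch desk on its side in a cradle of the carrier, one tube to a cradle and either way round. With all of them loaded, slide the carrier along its rail into the detent at the inspection station (blue mark, by the small camera), the tubes still lying in their cradles, and let go; leave the dish, bench block, jar and dust blower where they are.

Things in the scene. Friction and masses are not known exactly. Their poses are not given: they have to be found in the camera images.
- tube_red: aluminium parts tube with a hexagonal red screw cap and a red band near its foot; 28 mm diameter, 110 mm long, about 80 g; plain round from 0 to 94 mm, cap (26 mm over flats, 30 mm over corners) from 94 to 110 mm. Stands upright at the start. Origin: centre of its underside; z runs to the cap. May be absent.
- tube_green: aluminium parts tube with a hexagonal green screw cap and a green band near its foot; 28 mm diameter, 110 mm long, about 80 g; plain round from 0 to 94 mm, cap (26 mm over flats, 30 mm over corners) from 94 to 110 mm. Stands upright at the start. Origin: centre of its underside; z runs to the cap. May be absent.
- tube_yellow: aluminium parts tube with a hexagonal yellow screw cap and a yellow band near its foot; 28 mm diameter, 110 mm long, about 80 g; plain round from 0 to 94 mm, cap (26 mm over flats, 30 mm over corners) from 94 to 110 mm. Stands upright at the start. Origin: centre of its underside; z runs to the cap. May be absent.
- tube_red_mid (a point): mid-point of tube_red on its axis, 55 mm from its underside
- tube_green_mid (a point): mid-point of tube_green on its axis, 55 mm from its underside
- tube_yellow_mid (a point): mid-point of tube_yellow on its axis, 55 mm from its underside
- rail: fixed slide rail, 150 x 540 mm. Origin: centre of its underside; y along the rail. Marks on its robot-side edge: green (loading) at y = +110 mm, blue (inspection) at y = -90 mm; at a station the white mark on the carrier faces one. A camera on a post stands by the blue mark (foot 50 mm square at x 140, y -150 mm; head at x 85 to 145 mm, 156 to 205 mm up).
- carrier (a joint): travel of the blue carrier along the rail (m), growing towards the rail's -y: 0 = loading, 0.200 = inspection, range -0.025 to 0.225. A sprung ball clicks into a notch at each; about 4 N moves it out of a notch, 1 N between them. A plate 132 x 250 mm, top 30 mm up, with an orange post, 3 cradles and lips along its x edges, 56 mm up.
- post (a point): point on the orange push post of the carrier, 85 mm above the desk and 20 mm below the top of the post; the post is 16 x 16 mm square, from 30 to 105 mm above the desk, 70 mm along y from cradle3. Axes as the rail's.
- cradle1 (a point): cradle 1 of 3 on the carrier, 65 mm apart: where the mid-point of a lying tube should be, 60 mm above the desk and 30 mm above the plate. x is the direction in which the tube lies, y along the rail. A V (35 degree flanks, rising to 5 mm above this point) in two white sawtooth combs, 8 mm thick, at x = -32 and +32 mm; 56 mm free between them. Lips at x = -62 and +62 mm stop 4 mm below this height.
- cradle2 (a point): cradle 2 of 3 on the carrier, 65 mm apart: where the mid-point of a lying tube should be, 60 mm above the desk and 30 mm above the plate. x is the direction in which the tube lies, y along the rail. A V (35 degree flanks, rising to 5 mm above this point) in two white sawtooth combs, 8 mm thick, at x = -32 and +32 mm; 56 mm free between them. Lips at x = -62 and +62 mm stop 4 mm below this height.
- cradle3 (a point): cradle 3 of 3 on the carrier, 65 mm apart: where the mid-point of a lying tube should be, 60 mm above the desk and 30 mm above the plate. x is the direction in which the tube lies, y along the rail. A V (35 degree flanks, rising to 5 mm above this point) in two white sawtooth combs, 8 mm thick, at x = -32 and +32 mm; 56 mm free between them. Lips at x = -62 and +62 mm stop 4 mm below this height.
- dish: black dish, 84 mm wide, 22 mm high (bystander). Origin: centre of its underside
- bench_block: aluminium bench block 60 x 60 x 28 mm (bystander). Origin: centre of its underside
- jar: lidded glass jar, 66 mm wide, 75 mm high (bystander). Origin: centre of its underside
- blower: blue plastic dust blower standing on its bulb, 60 mm wide, 110 mm high (bystander). Origin: centre of its underside

How it is judged:
On the way, in this order (a step that is already met when the one before it is completed fails the run):
1. the carrier is in the detent at the loading station (within 5 mm) (value of joint carrier between -0.005 and 0.005 m), for 0.2 s.
2. every tube lies in a cradle, with the carrier at the loading station (all of step 1 and ((x of tube_red_mid in the frame of cradle1 between -0.012 and 0.012 m and y of tube_red_mid in the frame of cradle1 between -0.005 and 0.005 m and z of tube_red_mid in the frame of cradle1 between -0.004 and 0.004 m and angle between the z axis of tube_red and the x axis of cradle1, either way round below 0.15 rad) or (x of tube_red_mid in the frame of cradle2 between -0.012 and 0.012 m and y of tube_red_mid in the frame of cradle2 between -0.005 and 0.005 m and z of tube_red_mid in the frame of cradle2 between -0.004 and 0.004 m and angle between the z axis of tube_red and the x axis of cradle2, either way round below 0.15 rad) or (x of tube_red_mid in the frame of cradle3 between -0.012 and 0.012 m and y of tube_red_mid in the frame of cradle3 between -0.005 and 0.005 m and z of tube_red_mid in the frame of cradle3 between -0.004 and 0.004 m and angle between the z axis of tube_red and the x axis of cradle3, either way round below 0.15 rad)) and ((x of tube_green_mid in the frame of cradle1 between -0.012 and 0.012 m and y of tube_green_mid in the frame of cradle1 between -0.005 and 0.005 m and z of tube_green_mid in the frame of cradle1 between -0.004 and 0.004 m and angle between the z axis of tube_green and the x axis of cradle1, either way round below 0.15 rad) or (x of tube_green_mid in the frame of cradle2 between -0.012 and 0.012 m and y of tube_green_mid in the frame of cradle2 between -0.005 and 0.005 m and z of tube_green_mid in the frame of cradle2 between -0.004 and 0.004 m and angle between the z axis of tube_green and the x axis of cradle2, either way round below 0.15 rad) or (x of tube_green_mid in the frame of cradle3 between -0.012 and 0.012 m and y of tube_green_mid in the frame of cradle3 between -0.005 and 0.005 m and z of tube_green_mid in the frame of cradle3 between -0.004 and 0.004 m and angle between the z axis of tube_green and the x axis of cradle3, either way round below 0.15 rad)) and ((x of tube_yellow_mid in the frame of cradle1 between -0.012 and 0.012 m and y of tube_yellow_mid in the frame of cradle1 between -0.005 and 0.005 m and z of tube_yellow_mid in the frame of cradle1 between -0.004 and 0.004 m and angle between the z axis of tube_yellow and the x axis of cradle1, either way round below 0.15 rad) or (x of tube_yellow_mid in the frame of cradle2 between -0.012 and 0.012 m and y of tube_yellow_mid in the frame of cradle2 between -0.005 and 0.005 m and z of tube_yellow_mid in the frame of cradle2 between -0.004 and 0.004 m and angle between the z axis of tube_yellow and the x axis of cradle2, either way round below 0.15 rad) or (x of tube_yellow_mid in the frame of cradle3 between -0.012 and 0.012 m and y of tube_yellow_mid in the frame of cradle3 between -0.005 and 0.005 m and z of tube_yellow_mid in the frame of cradle3 between -0.004 and 0.004 m and angle between the z axis of tube_yellow and the x axis of cradle3, either way round below 0.15 rad)) and linear speed of each of tube_red, tube_green, tube_yellow below 0.03 m/s), for 0.2 s.
3. the carrier is in the detent at the inspection station (within 5 mm), the tubes lying in it (value of joint carrier between 0.195 and 0.205 m and ((x of tube_red_mid in the frame of cradle1 between -0.012 and 0.012 m and y of tube_red_mid in the frame of cradle1 between -0.005 and 0.005 m and z of tube_red_mid in the frame of cradle1 between -0.004 and 0.004 m and angle between the z axis of tube_red and the x axis of cradle1, either way round below 0.15 rad) or (x of tube_red_mid in the frame of cradle2 between -0.012 and 0.012 m and y of tube_red_mid in the frame of cradle2 between -0.005 and 0.005 m and z of tube_red_mid in the frame of cradle2 between -0.004 and 0.004 m and angle between the z axis of tube_red and the x axis of cradle2, either way round below 0.15 rad) or (x of tube_red_mid in the frame of cradle3 between -0.012 and 0.012 m and y of tube_red_mid in the frame of cradle3 between -0.005 and 0.005 m and z of tube_red_mid in the frame of cradle3 between -0.004 and 0.004 m and angle between the z axis of tube_red and the x axis of cradle3, either way round below 0.15 rad)) and ((x of tube_green_mid in the frame of cradle1 between -0.012 and 0.012 m and y of tube_green_mid in the frame of cradle1 between -0.005 and 0.005 m and z of tube_green_mid in the frame of cradle1 between -0.004 and 0.004 m and angle between the z axis of tube_green and the x axis of cradle1, either way round below 0.15 rad) or (x of tube_green_mid in the frame of cradle2 between -0.012 and 0.012 m and y of tube_green_mid in the frame of cradle2 between -0.005 and 0.005 m and z of tube_green_mid in the frame of cradle2 between -0.004 and 0.004 m and angle between the z axis of tube_green and the x axis of cradle2, either way round below 0.15 rad) or (x of tube_green_mid in the frame of cradle3 between -0.012 and 0.012 m and y of tube_green_mid in the frame of cradle3 between -0.005 and 0.005 m and z of tube_green_mid in the frame of cradle3 between -0.004 and 0.004 m and angle between the z axis of tube_green and the x axis of cradle3, either way round below 0.15 rad)) and ((x of tube_yellow_mid in the frame of cradle1 between -0.012 and 0.012 m and y of tube_yellow_mid in the frame of cradle1 between -0.005 and 0.005 m and z of tube_yellow_mid in the frame of cradle1 between -0.004 and 0.004 m and angle between the z axis of tube_yellow and the x axis of cradle1, either way round below 0.15 rad) or (x of tube_yellow_mid in the frame of cradle2 between -0.012 and 0.012 m and y of tube_yellow_mid in the frame of cradle2 between -0.005 and 0.005 m and z of tube_yellow_mid in the frame of cradle2 between -0.004 and 0.004 m and angle between the z axis of tube_yellow and the x axis of cradle2, either way round below 0.15 rad) or (x of tube_yellow_mid in the frame of cradle3 between -0.012 and 0.012 m and y of tube_yellow_mid in the frame of cradle3 between -0.005 and 0.005 m and z of tube_yellow_mid in the frame of cradle3 between -0.004 and 0.004 m and angle between the z axis of tube_yellow and the x axis of cradle3, either way round below 0.15 rad))), for 0.2 s.
At the end, for the whole second after the job is handed in: The carrier rests in the inspection detent (joint 0.200 within 5 mm) and every tube present lies still on its side in a cradle: its mid-point within 12 mm along the cradle, 5 mm across it and 4 mm in height of the cradle point, its axis within 0.15 rad of the cradle's, either way round (all of step 3 and velocity of joint carrier between -0.01 and 0.01 m/s and linear speed of each of tube_red, tube_green, tube_yellow below 0.03 m/s); the robot touches nothing.
It fails at once if a bystander (dish, bench block, jar or blower) is moved by more than 30 mm (distance of any of dish, bench_block, jar, blower from where it was at the start of the episode above 0.03 m).
Of tube_red, tube_green, tube_yellow only 2 to 3 are there at a start; the rules pass over those that are not, and their reading is None.
At some moment in a run one of tube_red, tube_green, tube_yellow may be knocked a few centimetres aside while the robot is not near it.
Once in a run the grip may slacken for a moment while it holds something.
It also fails if it takes over 208 s, if anything falls off the work surface, if the arm or the gripper's body presses on something with over 40 N, if the wrist force passes 120 N, or if a joint passes its speed limit or range.

### The arm

A 6-joint arm with a two-finger parallel gripper is mounted at the origin on the work surface. World frame = base frame: x ahead of the robot, y to its left, z up, the work surface at z = 0. Lengths are in m, angles in rad, forces in N, time in s.
With the tool pointing down it reaches from about 0.4 to 0.825 m from the base axis. Payload 7 kg.
Tool frame: the origin (TCP) lies between the finger pads; the fingertips stand 22 mm ahead of it and the grasp point (between the pads) lies 3 mm ahead of it; z points along the fingers, y is the line along which they close (so a half turn about z gives the same grasp; the last joint's range is limited). The gripper opens to 88 mm and grips with 3 to 60 N. Pads are 19 mm wide; open, the fingers measure 130 mm over their backs; the gripper's body (78 mm by 193 mm) begins 47 mm behind the grasp point.
Start: joints at [-1.033, 0.359, 0.012, 0, -1.224, -0.288], TCP at [0.167, -0.654, 0.249] pointing down, gripper open.
Joint ranges: [-3.07, 3.07], [-1.43, 2.12], [-1.02, 1.25], [-3.03, 1.67], [-3.05, -0], [-3.03, 3.03]. Speed limits (rad/s): [2.39, 2.39, 3.01, 3.14, 3.14, 3.14].

### API

Orientations are given as a rotation vector (axis times angle).
In Python, from workcell import get_obs, optics, env gives the robot as it stands.
- The arm moves only by the tool servo_tool, never from a script. Its arguments are lists of equal length, an entry for each row: "travel": the shift along the tool's x, y, z in m, a list of three; "yaw": the turn about the tool's z in rad. A call has 1 to 5 rows; each row is the pose to reach, as a shift and turn from the pose commanded when the call began, along the tool's axes at that moment; what a row does not reach only later rows make up. A row lasts 1/8 s, in which the tool goes at most 62.5 mm and 10.7 degrees, less where a joint would pass 70% of its speed; a pose out of reach is approached as far as the arm can. A call with a gripper value outside its range is refused whole. "fingers" is the opening, from -1 (shut) to 1 (fully open), set as the call begins (left out, the last holds). The fingers move at their own pace and stop on an object; "squeeze" is the grip in N (left out, the last holds). Time passes only in rows, so rows that repeat a pose let the fingers close. It gives the time, the measured TCP pose, the force, the opening and the grip force at its end, in the units of the state.
- get_obs(): the state, without advancing time (a new reading comes with each control period).
- optics.camera(name): name is "scene" or "top"; returns a dict with "color" (400x640x3 uint8, red, green, blue), "z_map" (400x640 float32, m along the optical axis (not along the pixel's ray), 0 where there is no reading), "fx", "fy", "cx", "cy" (pixels), "eye" and "attitude" of the camera in the world. Camera axes: x right, y down, z forward; pixel columns grow to the right and rows downward; lengths in m; the calibration is good to about 2 mm. A picture is of the moment at which its call begins.
- env.sign_off(): hands the job in; it is judged then, once.
Trained networks look in the newest picture that a camera, given by its name, has taken for a name from the list of things; names that differ only in an ending like _2 or _b are one class to them, and where a whole thing is asked for, a point or a joint stands for the part that bears it (a point fixed in the world has none). Each returns a list of dicts, best first, with "confidence" (0 to 1); they miss things now and then, are a little off and sometimes report something else, mostly with a low value. They report only what shows in the picture. A call takes as long as a camera call.
- optics.spot_in(camera, target): "location" ([column, row] in pixels, amid what is visible of it).
- optics.regions_of(camera, target): "pixels" (400x640 bool, what is visible of it) and "location" ([column, row] in pixels, amid what is visible of it).
The state is a dict: "t": time; "joints": joint angles; "qvel": joint speeds; "joint_efforts": joint torques, N m; "tool_pos": TCP position; "tcp_rot": TCP orientation; "contact_force": force on the tool from outside, world axes, zero at the start; "moment": the same for the moment, N m; "gripper_width": opening from 0.0 (shut) to 1.0 (fully open); "grip_force": force on a finger pad.
Only numpy, scipy, OpenCV 4.12 (cv2) and the standard library are available. Lean on these libraries where they do the work, as an engineer would, in place of code of your own. Each camera call takes 0.05 s, during which the arm holds its last target. There are 200 camera calls.

## Working session

There is one attempt and no reset: what is moved stays moved. The work goes in short steps, Python scripts to look and compute and a tool call to move; the robot and the scene stay as the last step left them, time stands still between calls to the robot, and variables do not carry over. Pictures are saved under pics/ and viewed, at most 14 in all, crops included, and the job is handed in when it is done.

Besides the shell and the picture viewer there is one more tool, called as name(argument=value, ...), one argument or row to a line, values as JSON. servo_tool: Moves the arm, as the interface text tells. Its arguments: {"type":"object","properties":{"travel":{"type":"array","items":{"type":"array","items":{"type":"number"}}},"yaw":{"type":"array","items":{"type":"number"}},"fingers":{"type":"number"},"squeeze":{"type":"number"}},"required":["travel","yaw"]}

```bash
mkdir -p pics; ls; cat > h.py <<'E'
import numpy as np, cv2
from scipy.spatial.transform import Rotation as R
from workcell import get_obs, optics, env
def rot(a):
    a=np.array(a,float)
    if a.shape==(3,3): return a
    if a.size==4: return R.from_quat(a).as_matrix()
    return R.from_rotvec(a).as_matrix()
def cloud(c):
    v,u=np.mgrid[0:400,0:640]; z=c["z_map"]
    p=np.stack([(u-c["cx"])/c["fx"]*z,(v-c["cy"])/c["fy"]*z,z],-1)
    return p@rot(c["attitude"]).T+np.array(c["eye"])
def save(c,n): cv2.imwrite(f"pics/{n}.png",c["color"][...,::-1])
E
python3 - <<'E'
from h import *
o=get_obs(); print({k:np.round(v,3) for k,v in o.items()})
for n in("scene","top"):
    c=optics.camera(n); save(c,n+"0"); P=cloud(c)
    print(n,c["eye"],c["attitude"],c["fx"])
    for t in["tube_red","tube_green","tube_yellow","rail","carrier","post","cradle1","dish","bench_block","jar","blower"]:
        for r in optics.regions_of(n,t)[:2]:
            m=r["pixels"]&(c["z_map"]>0); q=P[m]
            if len(q): print(t,round(r["confidence"],2),np.round(r["location"]),m.sum(),"med",np.round(np.median(q,0),3),"lo",np.round(np.percentile(q,3,axis=0),3),"hi",np.round(np.percentile(q,97,axis=0),3))
E
```

```text
pics
{'t': np.float64(0.0), 'joints': array([-1.033,  0.359,  0.011, -0.   , -1.224, -0.288]), 'qvel': array([ 0.   , -0.   , -0.001,  0.   , -0.   ,  0.   ]), 'joint_efforts': array([ 2.0000e-03, -5.8272e+01,  2.9305e+01,  6.9980e+00,  7.0000e-03,
       -0.0000e+00]), 'tool_pos': array([ 0.167, -0.654,  0.248]), 'tcp_rot': array([ 3.910e-01, -3.117e+00, -3.000e-03]), 'contact_force': array([ 0.168,  0.057, -0.284]), 'moment': array([0.   , 0.035, 0.048]), 'grip_force': np.float64(0.0), 'gripper_width': np.float64(0.998)}
scene [0.87814729 0.43004293 0.82732295] [-0.99281171 -2.6620214   0.76466917] 387.1481574571893
tube_red 0.98 [453. 279.] 504 med [0.495 0.407 0.079] lo [0.435 0.391 0.002] hi [0.5   0.419 0.112]
tube_green 0.97 [366. 262.] 396 med [0.6   0.267 0.087] lo [0.582 0.252 0.008] hi [0.606 0.277 0.112]
tube_green 0.41 [279. 152.] 4164 med [ 0.54  -0.104  0.031] lo [ 0.469 -0.233  0.027] hi [0.605 0.002 0.065]
rail 0.79 [281. 156.] 11033 med [ 0.555 -0.096  0.021] lo [ 0.466 -0.368  0.003] hi [0.663 0.146 0.195]
carrier 0.72 [281. 150.] 4363 med [ 0.54  -0.106  0.031] lo
[... 1720 characters left out ...]
 [ 0.54  -0.119  0.031] lo [ 0.473 -0.236  0.026] hi [ 0.605 -0.002  0.062]
post 0.61 [401. 215.] 4683 med [ 0.541 -0.119  0.031] lo [ 0.475 -0.234  0.026] hi [ 0.604 -0.004  0.062]
dish 0.84 [366. 280.] 816 med [ 0.371 -0.03   0.013] lo [ 0.335 -0.066  0.002] hi [0.405 0.006 0.024]
bench_block 0.91 [451. 282.] 631 med [ 0.375 -0.244  0.028] lo [ 0.342 -0.279  0.001] hi [ 0.408 -0.214  0.032]
bench_block 0.74 [305. 134.] 376 med [0.751 0.141 0.057] lo [0.732 0.118 0.029] hi [0.777 0.166 0.107]
jar 0.76 [370. 140.] 567 med [ 0.73  -0.028  0.073] lo [ 0.709 -0.057  0.014] hi [ 0.762 -0.002  0.079]
blower 0.75 [306. 136.] 413 med [0.751 0.142 0.055] lo [0.732 0.117 0.023] hi [0.78  0.169 0.105]
```

```bash
python3 - <<'E'
import cv2
a=cv2.imread("pics/scene0.png");b=cv2.imread("pics/top0.png")
cv2.imwrite("pics/s0b.png",cv2.resize(a[60:340,130:550],(800,533)))
cv2.imwrite("pics/t0b.png",cv2.resize(b[90:340,150:550],(800,500)))
E
```

```text
(no output)
```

View pics/s0b.png

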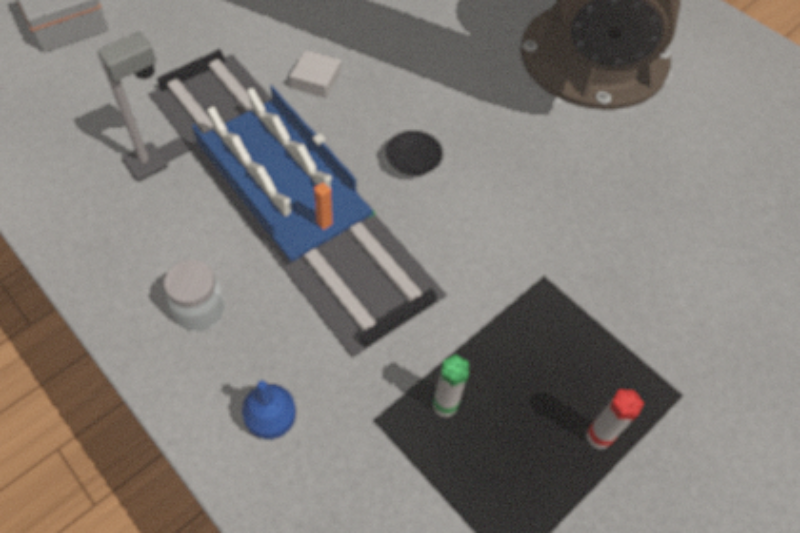

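View pics/t0b.png

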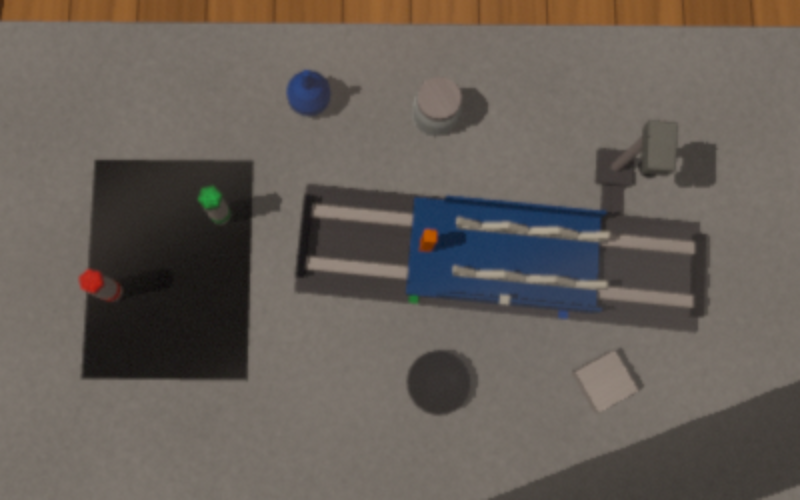

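The scene shows two tubes, red at (625,410) and green at (452,370) in the crop, with no yellow. The top view has the carrier's white mark (505,300) between the green (413,299) and blue (563,314) marks, and the orange post at (428,240). Next I'll measure the rail direction and the post.

```bash
cat >> h.py <<'E'
def meas(names=("scene","top"),quiet=False):
    out={}
    for n in names:
        c=optics.camera(n); P=cloud(c); H=cv2.cvtColor(c["color"],cv2.COLOR_RGB2HSV); h,s,v=[H[...,i].astype(int) for i in range(3)]
        ok=c["z_map"]>0; X,Y,Z=P[...,0],P[...,1],P[...,2]
        box=(X>.42)&(X<.68)&(Y>-.42)&(Y<.19)&ok
        ms=dict(posttop=(h>5)&(h<18)&(s>150)&(v>90)&box&(Z>.098),
          post=(h>5)&(h<18)&(s>150)&(v>60)&box&(Z>.05),
          green=(h>45)&(h<80)&(s>110)&box&(Z<.05),
          blue=(h>105)&(h<130)&(s>110)&box&(Z<.026)&(X<.49),
          white=(s<70)&(v>130)&box&(X<.50)&(Z>.035),
          comb=(s<70)&(v>110)&box&(Z>.05)&(Z<.075),
          red=((h<6)|(h>174))&(s>150)&ok&(Y>.0)&(X>.2)&(Z>.002)&(Z<.3),
          grn=(h>50)&(h<75)&(s>130)&ok&(Y>.16)&(X>.2)&(Z>.002)&(Z<.3))
        for k,m in ms.items():
            q=P[m]; out[n,k]=q
            if len(q) and not quiet: print(n,k,len(q),"mean",np.round(q.mean(0),4),"lo",np.round(q.min(0),3),"hi",np.round(q.max(0),3))
        out[n]=c
    return out
E
python3 - <<'E'
from h import *
o=meas()
for n in("scene","top"):
    c=o[n];P=cloud(c);H=cv2.cvtColor(c["color"],cv2.COLOR_RGB2HSV)
    m=(H[...,0]>100)&(H[...,0]<130)&(H[...,1]>120)&(abs(P[...,2]-.030)<.006)&(P[...,0]>.42)&(P[...,0]<.65)&(P[...,1]<.05)
    q=P[m][:,:2].astype(np.float32); r=cv2.minAreaRect(q*1000); print(n,r)
    q=o[n,"comb"][:,:2].astype(np.float32)
    if len(q)>10: print("comb",cv2.minAreaRect(q*1000))
E
```

```text
scene posttop 34 mean [ 0.5491 -0.0109  0.1033] lo [ 0.543 -0.021  0.098] hi [ 0.554 -0.005  0.106]
scene post 101 mean [ 0.55   -0.0087  0.084 ] lo [ 0.543 -0.021  0.051] hi [ 0.555 -0.005  0.106]
scene blue 3 mean [ 0.4801 -0.0959  0.0257] lo [ 0.471 -0.215  0.025] hi [0.487 0.01  0.026]
scene white 207 mean [ 0.484  -0.1634  0.0533] lo [ 0.461 -0.244  0.036] hi [ 0.5   -0.026  0.066]
scene comb 482 mean [ 0.5302 -0.1512  0.0574] lo [ 0.461 -0.278  0.05 ] hi [ 0.669 -0.005  0.075]
scene red 194 mean [0.4885 0.4065 0.1043] lo [0.472 0.392 0.016] hi [0.5   0.421 0.113]
scene grn 6 mean [0.5977 0.2632 0.1082] lo [0.591 0.253 0.098] hi [0.605 0.277 0.113]
top posttop 43 mean [ 0.5485 -0.0139  0.1043] lo [ 0.541 -0.021  0.099] hi [ 0.557 -0.006  0.109]
top post 68 mean [ 0.5465 -0.0131  0.0925] lo [ 0.541 -0.021  0.051] hi [ 0.557 -0.006  0.109]
top green 13 mean [ 4.819e-01 -3.000e-04  8.200e-03] lo [ 0.479 -0.005  0.003] hi [0.485 0.006 0.015]
top blue 26 mean [ 0.4732 -0.1651  0.0165] lo [ 0.459 -0.228  0.005] hi [ 0.489 -0.004  0.026]
top white 61 mean [ 0.4903 -0.1919  0.056 ] lo [ 0.471 -0.241  0.038] hi [ 0.5   -0.108  0.066]
top comb 385 mean [ 0.534  -0.1482  0.0582] lo [ 0.471 -0.25   0.05 ] hi [ 0.58  -0.047  0.071]
top red 125 mean [0.4891 0.403  0.0958] lo [0.475 0.391 0.004] hi [0.518 0.431 0.116]
top grn 94 mean [0.5958 0.2612 0.1099] lo [0.583 0.248 0.104] hi [0.609 0.275 0.116]
scene ((537.6249389648438, -115.78773498535156), (247.86953735351562, 126.51951599121094), 84.04901123046875)
comb ((530.8115234375, -170.09857177734375), (176.28953552246094, 304.5240173339844), 22.52228546142578)
top ((538.9293212890625, -118.64053344726562), (248.3606414794922, 131.24542236328125), 84.12181091308594)
comb ((520.3812866210938, -147.32958984375), (198.7153778076172, 104.92578887939453), 84.60179901123047)
```

```bash
cat >> h.py <<'E'
def go(x,y,z,deg):
    "shift and yaw in tool axes to reach TCP x,y,z with tool y along heading deg (mod 180)"
    o=get_obs(); M=rot(o["tcp_rot"]); t=M.T@(np.array([x,y,z])-o["tool_pos"])
    cur=np.degrees(np.arctan2(M[1,1],M[0,1])); d=(deg-cur+90)%180-90
    print("t",round(float(o["t"]),2),"travel",np.round(t,4),"yaw",round(float(-np.radians(d)),4),"len",round(float(np.linalg.norm(t)),3),"j6",round(float(o["joints"][5]),2))
E
python3 -c "
from h import *
go(.5487,-.0135,.2,84.1)"
```

```text
t 1.3 travel [-0.5284  0.5262  0.0486] yaw 0.3528 len 0.747 j6 -0.29
```

servo_tool(
  travel=[
    [-0.2,0.2,0],
    [-0.2,0.2,0],
    [-0.2,0.2,0],
    [-0.2,0.2,0],
    [-0.2,0.2,0],
  ],
  yaw=[0,0,0,0,0],
)

```text
t: 1.92
tool_pos: [0.3123, -0.4086, 0.2491]
tcp_rot: [-0.394, 3.116, -0.001]
contact_force: [0.4, -0.1, 0.4]
gripper_width: 1.001
grip_force: 0.0
```

servo_tool(
  travel=[
    [-0.2,0.2,0],
    [-0.2,0.2,0],
    [-0.2,0.2,0],
    [-0.2,0.2,0],
    [-0.2,0.2,0],
  ],
  yaw=[0,0,0,0,0],
)

```text
t: 2.55
tool_pos: [0.4568, -0.1651, 0.249]
tcp_rot: [-0.395, 3.116, -0.0]
contact_force: [-0.1, 0.1, 0.1]
gripper_width: 0.998
grip_force: 0.0
```

```bash
python3 -c "
from h import *
go(.5487,-.0135,.2,84.1)"
```

```text
t 2.55 travel [-0.1268  0.1239  0.0491] yaw 0.3551 len 0.184 j6 -1.38
```

servo_tool(
  travel=[
    [-0.127,0.124,0.049],
    [-0.127,0.124,0.049],
    [-0.127,0.124,0.049],
    [-0.127,0.124,0.049],
    [-0.127,0.124,0.049],
  ],
  yaw=[0.355,0.355,0.355,0.355,0.355],
  fingers=0.2,
)

```text
t: 3.18
tool_pos: [0.5477, -0.0159, 0.1994]
tcp_rot: [-0.164, -3.137, 0.001]
contact_force: [-0.1, -1.5, -0.1]
gripper_width: 0.605
grip_force: 0.0
```

```bash
python3 -c "
from h import *
go(.5487,-.0135,.088,84.1)
print(get_obs()['gripper_width'])
meas(('scene',))"
```

```text
t 3.17 travel [-0.0008  0.0025  0.1114] yaw -0.0013 len 0.111 j6 -2.0
0.6052645232087422
scene posttop 30 mean [ 0.5493 -0.0107  0.1032] lo [ 0.543 -0.018  0.098] hi [ 0.555 -0.004  0.107]
scene post 101 mean [ 0.5504 -0.0085  0.0833] lo [ 0.543 -0.018  0.051] hi [ 0.556 -0.004  0.107]
scene white 55 mean [ 0.492  -0.1692  0.0517] lo [ 0.476 -0.239  0.038] hi [ 0.5   -0.027  0.062]
scene comb 306 mean [ 0.5367 -0.1414  0.0572] lo [ 0.476 -0.276  0.05 ] hi [ 0.668 -0.004  0.07 ]
scene red 191 mean [0.4886 0.4064 0.1042] lo [0.473 0.392 0.016] hi [0.5   0.42  0.113]
scene grn 3 mean [0.6005 0.273  0.1084] lo [0.598 0.27  0.108] hi [0.605 0.275 0.109]
```

servo_tool(
  travel=[
    [0,0.003,0.06],
    [0,0.003,0.11],
    [0,0.003,0.11],
    [0,0.003,0.11],
  ],
  yaw=[0,0,0,0],
)

```text
t: 3.72
tool_pos: [0.5494, -0.0136, 0.0917]
tcp_rot: [0.166, 3.135, 0.0]
contact_force: [-0.7, -0.4, 0.1]
gripper_width: 0.6
grip_force: 0.0
```

servo_tool(
  travel=[
    [0,0,0],
    [0,0,0],
    [0,0,0],
    [0,0,0],
    [0,0,0],
  ],
  yaw=[0,0,0,0,0],
  fingers=-1,
  squeeze=10,
)

```text
t: 4.35
tool_pos: [0.5483, -0.013, 0.0898]
tcp_rot: [0.165, 3.137, -0.0]
contact_force: [-1.3, 0.1, 3.6]
gripper_width: 0.184
grip_force: 10.0
```

```bash
python3 -c "
from h import *
o=get_obs();p=o['tool_pos'];print(p)
d=np.array([.103,.995]);t=p[:2]+.111*d;print(t)
go(*t,.088,84.1)"
```

```text
[ 0.54834455 -0.01300228  0.08979383]
[0.55977755 0.09744272]
t 4.35 travel [0.0002 0.111  0.0018] yaw -0.0018 len 0.111 j6 -2.01
```

servo_tool(
  travel=[
    [0,0.025,0],
    [0,0.05,0],
    [0,0.075,0],
    [0,0.095,0],
    [0,0.1,0],
  ],
  yaw=[0,0,0,0,0],
)

```text
t: 4.97
tool_pos: [0.5578, 0.0872, 0.0897]
tcp_rot: [-0.163, -3.136, 0.001]
contact_force: [-5.1, -4.3, 6.9]
gripper_width: 0.18
grip_force: 10.0
```

servo_tool(
  travel=[
    [0,0.003,0],
    [0,0.006,0],
    [0,0.009,0],
    [0,0.011,0],
    [0,0.011,0],
  ],
  yaw=[0,0,0,0,0],
)

```text
t: 5.6
tool_pos: [0.5588, 0.0974, 0.0897]
tcp_rot: [-0.165, -3.135, 0.001]
contact_force: [-7.1, 4.0, 6.2]
gripper_width: 0.182
grip_force: 10.0
```

servo_tool(
  travel=[
    [0,0,0],
    [0,0,0],
    [0,0,0],
    [0,0,0],
    [0,0,0],
  ],
  yaw=[0,0,0,0,0],
  fingers=0.0,
)

```text
t: 6.22
tool_pos: [0.5599, 0.0973, 0.0895]
tcp_rot: [-0.165, -3.137, 0.0]
contact_force: [0.6, -0.4, 0.3]
gripper_width: 0.498
grip_force: 0.0
```

servo_tool(
  travel=[
    [0,0,-0.06],
    [0,0,-0.11],
    [0,0,-0.11],
    [-0.1,0,-0.11],
    [-0.1,0,-0.11],
  ],
  yaw=[0,0,0,0,0],
)

```text
t: 6.85
tool_pos: [0.661, 0.0866, 0.1992]
tcp_rot: [0.165, 3.137, 0.0]
contact_force: [0.9, 1.1, 0.1]
gripper_width: 0.5
grip_force: 0.0
```

```bash
python3 -c "
from h import *
o=meas()
c=o['top'];cv2.imwrite('pics/t1.png',cv2.resize(c['color'][90:340,150:550,::-1],(800,500)))
print(get_obs()['tool_pos'])"
```

```text
scene post 19 mean [0.5592 0.1058 0.062 ] lo [0.554 0.104 0.052] hi [0.565 0.107 0.081]
scene white 103 mean [0.483  0.0059 0.0548] lo [ 0.473 -0.08   0.038] hi [0.492 0.085 0.06 ]
scene comb 276 mean [ 0.5271 -0.0315  0.0579] lo [ 0.473 -0.278  0.05 ] hi [0.668 0.1   0.074]
scene red 190 mean [0.4888 0.4065 0.1042] lo [0.473 0.392 0.014] hi [0.501 0.42  0.114]
top posttop 43 mean [0.568  0.0954 0.1498] lo [0.551 0.038 0.098] hi [0.666 0.184 0.603]
top post 64 mean [0.5661 0.0939 0.1417] lo [0.551 0.038 0.053] hi [0.666 0.184 0.603]
top green 11 mean [ 4.817e-01 -4.000e-04  8.000e-03] lo [ 0.479 -0.005  0.005] hi [0.485 0.003 0.012]
top blue 2 mean [ 0.4869 -0.0615  0.0258] lo [ 0.486 -0.075  0.026] hi [ 0.488 -0.048  0.026]
top white 25 mean [ 0.4866 -0.001   0.0574] lo [ 0.481 -0.006  0.053] hi [0.492 0.004 0.063]
top comb 365 mean [ 0.5426 -0.0281  0.0578] lo [ 0.481 -0.273  0.05 ] hi [0.664 0.071 0.075]
top red 105 mean [0.49   0.4038 0.107 ] lo [0.477 0.391 0.003] hi [0.518 0.429 0.113]
[0.66184999 0.08617216 0.19759502]
```

View pics/t1.png

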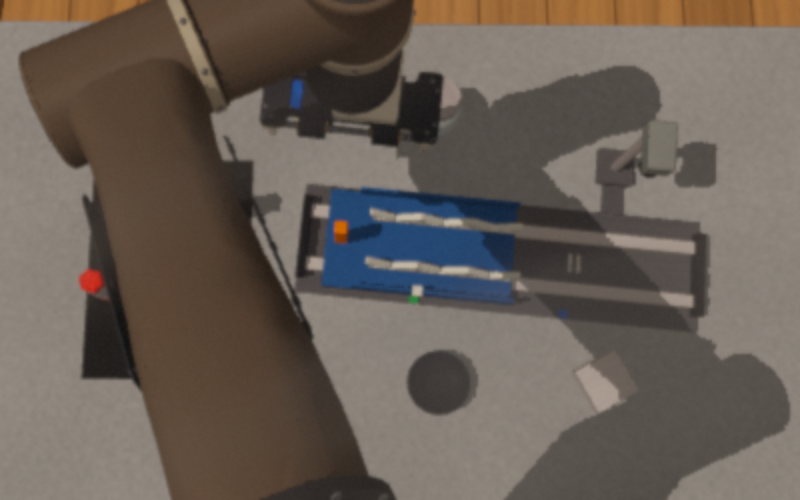

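The white mark (417,290) now faces the green one (413,299), so the carrier is in the loading detent. Next I topple the tubes, starting with green.

```bash
python3 -c "
from h import *
go(.655,.262,.2,90)"
```

```text
t 6.95 travel [ 0.0255  0.1741 -0.0026] yaw -0.1065 len 0.176 j6 -2.1
```

servo_tool(
  travel=[
    [0.025,0.174,0],
    [0.025,0.174,0],
    [0.025,0.174,0],
    [0.025,0.174,0],
    [0.025,0.174,0],
  ],
  yaw=[-0.106,-0.106,-0.106,-0.106,-0.106],
  fingers=-0.7,
)

```text
t: 7.58
tool_pos: [0.6521, 0.2625, 0.1988]
tcp_rot: [0.002, -3.14, 0.001]
contact_force: [0.3, -0.2, -0.6]
gripper_width: 0.151
grip_force: 0.0
```

```bash
python3 -c "
from h import *
o=meas(('scene',));P=cloud(o['scene'])
for t in ('tube_green','tube_red'):
  for r in optics.regions_of('scene',t)[:1]:
    q=P[r['pixels']&(P[...,2]>.095)&(P[...,2]<.13)];print(t,r['confidence'],len(q),q.mean(0),q.min(0),q.max(0))
go(.655,.262,.102,90)"
```

```text
scene blue 6 mean [ 0.4621 -0.1964  0.0082] lo [ 0.458 -0.199  0.007] hi [ 0.466 -0.193  0.009]
scene white 34 mean [ 0.4825 -0.002   0.0567] lo [ 0.477 -0.024  0.043] hi [0.491 0.015 0.062]
scene comb 433 mean [ 0.5496 -0.0574  0.0574] lo [ 0.477 -0.278  0.05 ] hi [0.669 0.059 0.074]
scene red 187 mean [0.4884 0.4064 0.106 ] lo [0.472 0.392 0.017] hi [0.501 0.42  0.113]<string>:6: RuntimeWarning: Mean of empty slice.
  ret = um.true_divide(
Traceback (most recent call last):
ValueError: zero-size array to reduction operation minimum which has no identity
```

servo_tool(
  travel=[
    [0,0,0.05],
    [0,0,0.097],
    [0,0,0.097],
    [0,0,0.097],
  ],
  yaw=[0,0,0,0],
)

```text
t: 8.18
tool_pos: [0.654, 0.2622, 0.1046]
tcp_rot: [-0.001, 3.14, 0.001]
contact_force: [0.0, -0.3, 0.8]
gripper_width: 0.152
grip_force: 0.0
```

servo_tool(
  travel=[
    [0.012,0,0],
    [0.024,0,0],
    [0.036,0,0],
    [0.048,0,0],
    [0.06,0,0],
  ],
  yaw=[0,0,0,0,0],
)

```text
t: 8.8
tool_pos: [0.5918, 0.2626, 0.1028]
tcp_rot: [-0.002, 3.141, 0.0]
contact_force: [-0.8, 0.4, 0.5]
gripper_width: 0.153
grip_force: 0.0
```

servo_tool(
  travel=[
    [0.012,0,0],
    [0.012,0,0],
    [-0.05,0,-0.05],
    [-0.1,0,-0.1],
    [-0.1,0,-0.1],
  ],
  yaw=[0,0,0,0,0],
)

```text
t: 9.43
tool_pos: [0.6961, 0.2625, 0.2053]
tcp_rot: [-0.0, 3.138, 0.002]
contact_force: [-0.3, -0.1, -1.2]
gripper_width: 0.151
grip_force: 0.0
```

```bash
python3 -c "
from h import *
o=meas()
c=o['scene'];cv2.imwrite('pics/s2.png',cv2.resize(c['color'][160:400,200:560,::-1],(720,480)))
go(.552,.406,.2,90)"
```

```text
scene blue 8 mean [ 0.4605 -0.1975  0.0067] lo [ 0.457 -0.203  0.005] hi [ 0.465 -0.193  0.009]
scene comb 242 mean [ 0.5766 -0.0969  0.0581] lo [ 0.499 -0.278  0.05 ] hi [0.669 0.04  0.075]
scene red 186 mean [0.4881 0.4063 0.1055] lo [0.426 0.386 0.002] hi [0.501 0.42  0.114]
top posttop 36 mean [0.5587 0.0979 0.105 ] lo [0.551 0.092 0.099] hi [0.566 0.104 0.11 ]
top post 57 mean [0.5567 0.0973 0.0934] lo [0.551 0.089 0.051] hi [0.566 0.104 0.11 ]
top green 11 mean [ 4.817e-01 -4.000e-04  8.400e-03] lo [ 0.479 -0.005  0.005] hi [0.484 0.003 0.013]
top white 23 mean [ 0.4861 -0.0007  0.0578] lo [ 0.481 -0.007  0.052] hi [0.492 0.004 0.062]
top comb 350 mean [ 0.5463 -0.0443  0.0584] lo [ 0.481 -0.276  0.05 ] hi [0.665 0.063 0.072]
top grn 113 mean [0.5072 0.242  0.0243] lo [0.468 0.229 0.008] hi [0.566 0.26  0.031]
t 9.53 travel [0.1438 0.1435 0.0041] yaw -0.0005 len 0.203 j6 -2.19
```

View pics/s2.png

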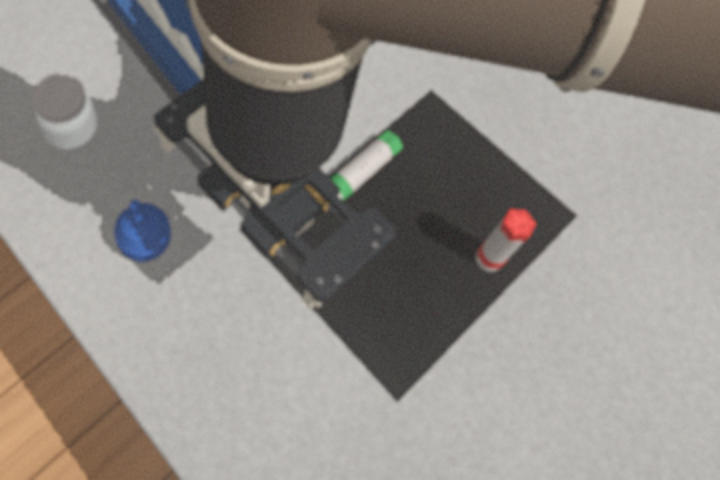

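The green tube lies flat (cap at 388,145, foot at 345,185), and red still stands at (505,240). Red is next, done the same way.

servo_tool(
  travel=[
    [0.144,0.143,0],
    [0.144,0.143,0],
    [0.144,0.143,0],
    [0.144,0.143,0],
    [0.144,0.143,0],
  ],
  yaw=[0,0,0,0,0],
)

```text
t: 10.15
tool_pos: [0.5471, 0.4061, 0.2019]
tcp_rot: [0.005, -3.141, 0.001]
contact_force: [0.4, -0.7, -0.0]
gripper_width: 0.152
grip_force: 0.0
```

servo_tool(
  travel=[
    [0,0,0.05],
    [0,0,0.1],
    [0,0,0.1],
    [0.006,0,0.1],
  ],
  yaw=[0,0,0,0],
)

```text
t: 10.65
tool_pos: [0.544, 0.4053, 0.1039]
tcp_rot: [0.0, 3.14, 0.001]
contact_force: [0.0, -0.4, 0.2]
gripper_width: 0.154
grip_force: 0.0
```

servo_tool(
  travel=[
    [0.012,0,0],
    [0.024,0,0],
    [0.036,0,0],
    [0.048,0,0],
    [0.06,0,0],
  ],
  yaw=[0,0,0,0,0],
)

```text
t: 11.28
tool_pos: [0.4817, 0.4055, 0.1027]
tcp_rot: [-0.002, 3.141, 0.0]
contact_force: [-0.9, -0.5, -0.2]
gripper_width: 0.149
grip_force: 0.0
```

servo_tool(
  travel=[
    [0.01,0,0],
    [0.01,0,0],
    [-0.05,0,-0.05],
    [-0.17,0,-0.1],
    [-0.17,0,-0.1],
  ],
  yaw=[0,0,0,0,0],
)

```text
t: 11.9
tool_pos: [0.6364, 0.4055, 0.1956]
tcp_rot: [-0.002, 3.141, 0.001]
contact_force: [1.5, 1.7, 0.1]
gripper_width: 0.155
grip_force: 0.0
```

```bash
cat >>h.py <<'E'
def lying(names=("scene","top")):
    for n in names:
        c=optics.camera(n);P=cloud(c)
        for t in("tube_red","tube_green"):
            for r in optics.regions_of(n,t)[:2]:
                m=r["pixels"]&(P[...,2]>.008)&(P[...,2]<.12)&(c["z_map"]>0)
                q=P[m]
                if len(q)<20: continue
                b=cv2.minAreaRect((q[:,:2]*1000).astype(np.float32)); w=cv2.PCACompute((q[:,:2]).astype(np.float32),None)[1][0]
                print(n,t,round(r["confidence"],2),len(q),"rect",np.round(b[0]),np.round(b[1]),"axis deg",round(float(np.degrees(np.arctan2(w[1],w[0]))),1),"z",np.round(np.percentile(q[:,2],[5,50,95]),3))
        yield n,c
E
python3 -c "
from h import *
for n,c in lying(): print(n); cv2.imwrite('pics/%s3.png'%n,cv2.resize(c['color'][120:400,150:570,::-1],(780,520)))
"
```

```text
scene tube_red 0.57 865 rect [738. -26.] [62. 60.] axis deg -0.9 z [0.016 0.072 0.076]
scene tube_green 0.75 419 rect [521. 241.] [109.  24.] axis deg 0.2 z [0.02  0.026 0.029]
scene
top tube_red 0.82 466 rect [417. 421.] [108.  30.] axis deg -0.1 z [0.015 0.025 0.03 ]
top tube_green 0.8 422 rect [524. 242.] [111.  28.] axis deg 0.4 z [0.017 0.025 0.03 ]
top tube_green 0.61 4750 rect [549.  -7.] [250. 135.] axis deg 85.3 z [0.027 0.031 0.059]
top
```

View pics/scene3.png

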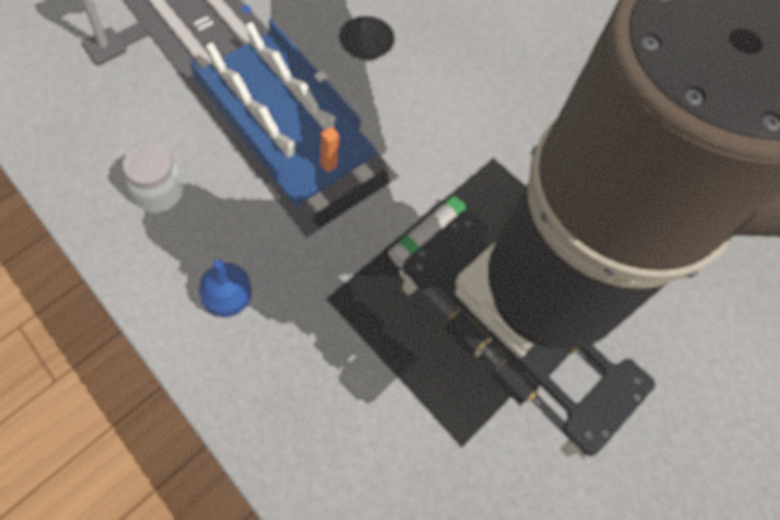

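The picture shows green lying at (430,230). Red is hidden here, but the top view has it lying at (417,421) mm. I'll pick green.

```bash
python3 -c "
from h import *
go(.522,.2415,.12,90)"
```

```text
t 12.2 travel [ 0.1118 -0.1634  0.0735] yaw 0.0005 len 0.211 j6 -2.4
```

servo_tool(
  travel=[
    [0.112,-0.163,0],
    [0.112,-0.163,0],
    [0.112,-0.163,0],
    [0.112,-0.163,0.06],
    [0.112,-0.163,0.073],
  ],
  yaw=[0,0,0,0,0],
  fingers=0.6,
)

```text
t: 12.82
tool_pos: [0.5195, 0.2405, 0.1191]
tcp_rot: [0.001, -3.138, 0.005]
contact_force: [0.5, -0.1, 0.8]
gripper_width: 0.658
grip_force: 0.0
```

```bash
python3 -c "
from h import *
for _ in lying(('scene',)): pass
go(.522,.2415,.025,90)"
```

```text
scene tube_red 0.66 587 rect [414. 424.] [ 26. 110.] axis deg 0.1 z [0.018 0.026 0.029]
scene tube_green 0.61 451 rect [528. 251.] [94. 39.] axis deg 1.7 z [0.015 0.025 0.029]
t 12.97 travel [ 0.001  -0.0017  0.0966] yaw 0.0022 len 0.097 j6 -2.34
```

servo_tool(
  travel=[
    [0,0,0.05],
    [0,0,0.085],
    [0,0,0.096],
    [0,0,0.096],
    [0,0,0.096],
  ],
  yaw=[0,0,0,0,0],
)

```text
t: 13.6
tool_pos: [0.5237, 0.2435, 0.027]
tcp_rot: [-0.002, 3.139, 0.002]
contact_force: [0.5, -0.7, -0.7]
gripper_width: 0.801
grip_force: 0.0
```

servo_tool(
  travel=[
    [0,0,0],
    [0,0,0],
    [0,0,0],
    [0,0,0],
    [0,0,0],
  ],
  yaw=[0,0,0,0,0],
  fingers=-1,
  squeeze=30,
)

```text
t: 14.22
tool_pos: [0.5226, 0.2424, 0.0253]
tcp_rot: [0.001, -3.142, 0.0]
contact_force: [0.7, -0.9, 1.1]
gripper_width: 0.308
grip_force: 30.0
```

servo_tool(
  travel=[
    [0,0,-0.05],
    [0,0,-0.1],
    [0,0,-0.15],
    [0,0,-0.15],
  ],
  yaw=[0,0,0,0],
)

```text
t: 14.72
tool_pos: [0.5245, 0.2438, 0.1797]
tcp_rot: [-0.002, 3.135, 0.008]
contact_force: [-0.2, 0.2, -2.0]
gripper_width: 0.312
grip_force: 30.0
```

```bash
python3 -c "
from h import *
for n,c in lying(): save(c,n+'4')
go(.5460,-.0369,.2,84.1)"
```

```text
scene tube_red 0.84 646 rect [413. 424.] [111.  28.] axis deg -0.1 z [0.016 0.026 0.029]
top tube_green 0.54 424 rect [416. 421.] [106.  28.] axis deg 0.1 z [0.016 0.025 0.03 ]
t 15.03 travel [-0.0238 -0.2788 -0.0258] yaw 0.1036 len 0.281 j6 -2.34
```

servo_tool(
  travel=[
    [-0.004,-0.05,-0.026],
    [-0.009,-0.11,-0.026],
    [-0.014,-0.17,-0.026],
    [-0.019,-0.23,-0.026],
    [-0.024,-0.279,-0.026],
  ],
  yaw=[0.02,0.04,0.06,0.08,0.104],
)

```text
t: 15.65
tool_pos: [0.5463, -0.0388, 0.2004]
tcp_rot: [-0.164, -3.136, 0.001]
contact_force: [0.4, 0.0, -1.0]
gripper_width: 0.309
grip_force: 30.0
```

servo_tool(
  travel=[
    [0,0,0],
    [0,0,0],
  ],
  yaw=[0,0],
)

```text
t: 15.9
tool_pos: [0.5466, -0.0367, 0.2005]
tcp_rot: [-0.163, -3.136, 0.0]
contact_force: [-0.7, -0.1, -0.4]
gripper_width: 0.306
grip_force: 30.0
```

```bash
python3 -c "
from h import *
o=meas(('scene','top'),True)
for n in('scene','top'):
  c=o[n]; P=cloud(c)
  for k in ('posttop','post','white','green'): print(n,k,len(o[n,k]),o[n,k].mean(0) if len(o[n,k]) else '')
  p=get_obs()['tool_pos']; H=cv2.cvtColor(c['color'],cv2.COLOR_RGB2HSV)
  m=(H[...,0]>45)&(H[...,0]<80)&(H[...,1]>100)&(abs(P[...,2]-p[2])<.05)&(abs(P[...,1]-p[1])<.06)
  print(n,m.sum(),P[m].mean(0) if m.any() else '',P[m].min(0) if m.any() else '',P[m].max(0) if m.any() else '')
cv2.imwrite('pics/s5.png',cv2.resize(o['scene']['color'][60:340,130:550,::-1],(780,520)))
go(.5460,-.0369,.072,84.1)"
```

```text
scene posttop 35 [0.55992957 0.10031325 0.10384235]
scene post 94 [0.56072717 0.10294483 0.08599108]
scene white 97 [0.48317186 0.00638137 0.05545653]
scene green 0 
scene 52 [ 0.58069536 -0.0315915   0.19883704] [ 0.57487508 -0.04155645  0.1887779 ] [ 0.58624284 -0.02484599  0.20544263]
top posttop 0 
top post 0 
top white 35 [0.48902276 0.0245691  0.21382495]
top green 12 [4.81635859e-01 1.46251006e-04 8.88172083e-03]
top 84 [ 0.49994134 -0.03088274  0.20029359] [ 0.4919157  -0.04615871  0.18760015] [ 0.50890112 -0.01826474  0.20758661]
t 16.0 travel [ 0.0005 -0.0012  0.1288] yaw 0.0008 len 0.129 j6 -1.97
```

View pics/s5.png

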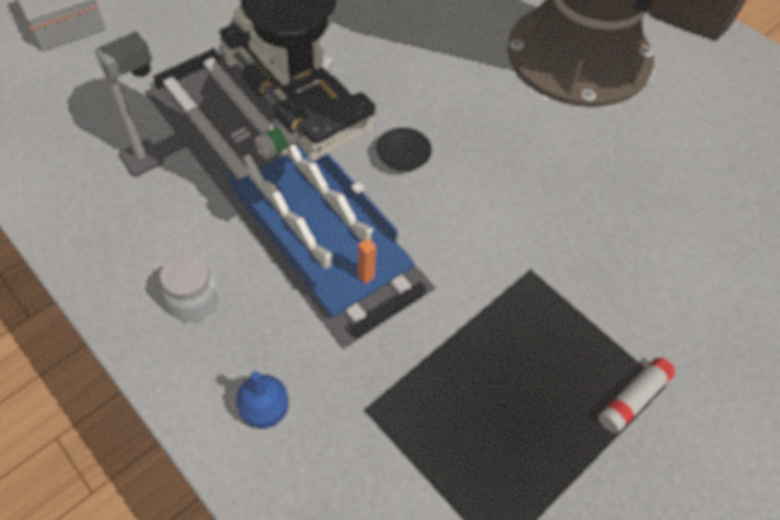

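Green is held straight at (275,140), above the cradles, with the carrier clear. Red lies at (640,395). I'll lower green into cradle 2.

servo_tool(
  travel=[
    [0,-0.001,0.04],
    [0,-0.001,0.08],
    [0,-0.001,0.11],
    [0,-0.001,0.12],
    [0,-0.001,0.128],
  ],
  yaw=[0,0,0,0,0],
)

```text
t: 16.62
tool_pos: [0.5473, -0.0368, 0.0734]
tcp_rot: [0.16, 3.137, -0.0]
contact_force: [0.3, -0.4, -0.8]
gripper_width: 0.314
grip_force: 30.0
```

servo_tool(
  travel=[
    [0,0,0],
    [0,0,0],
    [0,0,0],
  ],
  yaw=[0,0,0],
)

```text
t: 17.0
tool_pos: [0.5472, -0.0375, 0.0741]
tcp_rot: [0.162, 3.136, 0.001]
contact_force: [0.3, 0.4, -0.8]
gripper_width: 0.313
grip_force: 30.0
```

servo_tool(
  travel=[
    [0,0,0],
    [0,0,0],
    [0,0,0],
    [0,0,0],
  ],
  yaw=[0,0,0,0],
  fingers=0.0,
)

```text
t: 17.5
tool_pos: [0.5467, -0.0376, 0.0733]
tcp_rot: [-0.162, -3.137, 0.0]
contact_force: [0.2, -0.2, -0.1]
gripper_width: 0.5
grip_force: 0.0
```

servo_tool(
  travel=[
    [0,0,-0.03],
    [0,0,-0.08],
    [0,0,-0.128],
    [0,0,-0.128],
    [0,0,-0.128],
  ],
  yaw=[0,0,0,0,0],
)

```text
t: 18.12
tool_pos: [0.5463, -0.0375, 0.201]
tcp_rot: [-0.162, -3.137, -0.001]
contact_force: [0.1, 0.2, -1.1]
gripper_width: 0.501
grip_force: 0.0
```

```bash
python3 -c "
from h import *
go(.415,.4225,.15,90)"
```

```text
t 18.12 travel [0.1781 0.444  0.0512] yaw -0.1034 len 0.481 j6 -1.96
```

servo_tool(
  travel=[
    [0.1,0.25,0],
    [0.1,0.25,0],
    [0.1,0.25,0],
    [0.1,0.25,0],
    [0.1,0.25,0],
  ],
  yaw=[-0.103,-0.103,-0.103,-0.103,-0.103],
  fingers=0.6,
)

```text
t: 18.75
tool_pos: [0.4715, 0.2238, 0.1998]
tcp_rot: [0.004, -3.14, 0.002]
contact_force: [-0.1, -0.1, -0.2]
gripper_width: 0.799
grip_force: 0.0
```

```bash
cat >>h.py <<'E'
def tubes(names=("scene","top")):
    "lying/held tubes by colour network, with height"
    for n in names:
        c=optics.camera(n);P=cloud(c)
        for t in("tube_red","tube_green"):
            for r in optics.regions_of(n,t)[:2]:
                q=P[r["pixels"]&(c["z_map"]>0)]
                if len(q)<60: continue
                q=q[q[:,2]>np.percentile(q[:,2],97)-.012]
                b=cv2.minAreaRect((q[:,:2]*1000).astype(np.float32)); w=cv2.PCACompute(q[:,:2].astype(np.float32),None)[1][0]
                print(n,t,round(r["confidence"],2),len(q),np.round(b[0],1),np.round(b[1]),"axis",round(float(np.degrees(np.arctan2(w[1],w[0]))),1),"ztop",round(float(np.percentile(q[:,2],95)),4))
        yield n,c
E
python3 -c "
from h import *
for n,c in tubes():
  if n=='scene': cv2.imwrite('pics/s6.png',cv2.resize(c['color'][60:260,160:400,::-1],(720,600)))
go(.415,.4225,.1,90)"
```

```text
scene tube_red 0.95 584 [412.5 423.8] [112.  27.] axis 0.4 ztop 0.0293
scene tube_green 0.62 421 [545.1 -33.2] [ 29. 111.] axis -5.5 ztop 0.0747
top tube_green 0.73 708 [547.7 -14.6] [241. 136.] axis 85.2 ztop 0.1003
top tube_green 0.71 415 [547.7 -37. ] [ 28. 110.] axis -5.6 ztop 0.0764
t 19.05 travel [0.0582 0.2023 0.1006] yaw -0.0013 len 0.233 j6 -2.38
```

View pics/s6.png

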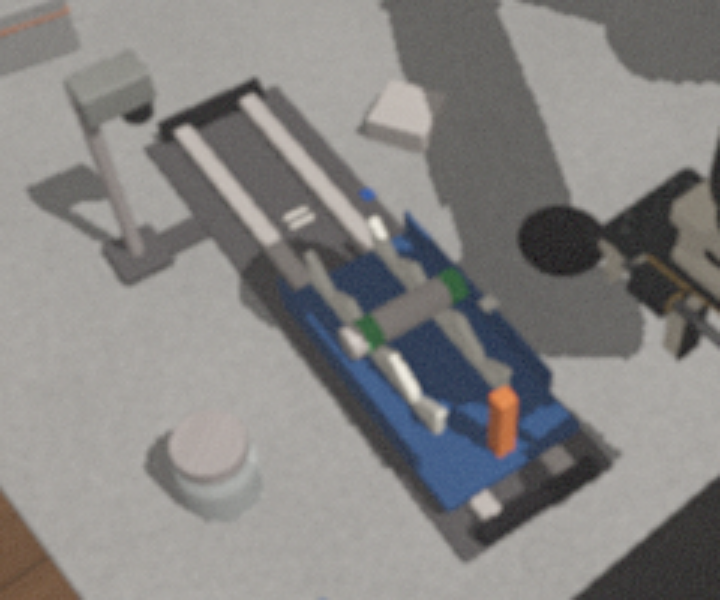

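Green lies across both combs in cradle 2, from (345,340) to (465,285), and the post is at (500,420). Now red.

servo_tool(
  travel=[
    [0.057,0.202,0],
    [0.057,0.202,0],
    [0.057,0.202,0],
    [0.057,0.202,0.05],
    [0.057,0.202,0.1],
  ],
  yaw=[0,0,0,0,0],
)

```text
t: 19.68
tool_pos: [0.4164, 0.4245, 0.1002]
tcp_rot: [-0.0, 3.141, 0.002]
contact_force: [1.1, -0.6, -0.1]
gripper_width: 0.8
grip_force: 0.0
```

servo_tool(
  travel=[
    [0,0,0.02],
    [0,0,0.04],
    [0,0,0.04],
  ],
  yaw=[0,0,0],
)

```text
t: 20.05
tool_pos: [0.4163, 0.4213, 0.0597]
tcp_rot: [-0.003, -3.14, 0.005]
contact_force: [-0.1, -1.0, 0.3]
gripper_width: 0.802
grip_force: 0.0
```

```bash
python3 -c "
from h import *
for n,c in tubes(): pass
go(.415,.4225,.025,90)"
```

```text
scene tube_red 0.78 448 [420.1 424. ] [26. 98.] axis 0.6 ztop 0.0293
scene tube_red 0.64 373 [367.5 -29.2] [83. 79.] axis 135.0 ztop 0.023
scene tube_green 0.92 424 [544.6 -34.9] [ 29. 111.] axis -5.8 ztop 0.0747
top tube_red 0.7 109 [412.4 421.9] [100.  52.] axis -3.1 ztop 0.0296
top tube_green 0.75 406 [547.8 -36.4] [ 27. 110.] axis -6.0 ztop 0.0764
top tube_green 0.35 704 [547.9 -14.8] [241. 136.] axis 84.9 ztop 0.103
t 20.35 travel [ 0.0015 -0.0013  0.0374] yaw -0.0005 len 0.037 j6 -2.69
```

servo_tool(
  travel=[
    [0.001,0,0.02],
    [0.001,0,0.036],
    [0.001,0,0.036],
    [0.001,0,0.036],
  ],
  yaw=[0,0,0,0],
)

```text
t: 20.85
tool_pos: [0.4152, 0.4237, 0.0256]
tcp_rot: [-0.0, 3.141, 0.0]
contact_force: [0.0, 0.0, -0.1]
gripper_width: 0.804
grip_force: 0.0
```

servo_tool(
  travel=[
    [0,0,0],
    [0,0,0],
    [0,0,0],
    [0,0,0],
    [0,0,0],
  ],
  yaw=[0,0,0,0,0],
  fingers=-1,
  squeeze=30,
)

```text
t: 21.48
tool_pos: [0.4151, 0.4234, 0.0253]
tcp_rot: [-0.0, -3.142, 0.0]
contact_force: [0.8, -0.2, 0.5]
gripper_width: 0.31
grip_force: 30.0
```

servo_tool(
  travel=[
    [0,0,-0.05],
    [0,0,-0.1],
    [0,0,-0.175],
    [0,0,-0.175],
    [0,0,-0.175],
  ],
  yaw=[0,0,0,0,0],
)

```text
t: 22.1
tool_pos: [0.415, 0.4236, 0.2009]
tcp_rot: [0.001, 3.141, 0.003]
contact_force: [-0.2, 0.1, -1.9]
gripper_width: 0.308
grip_force: 30.0
```

```bash
python3 -c "
from h import *
go(.5393,-.1016,.2,84.1)"
```

```text
t 22.1 travel [-0.1245 -0.5251  0.    ] yaw 0.1026 len 0.54 j6 -2.7
```

servo_tool(
  travel=[
    [-0.012,-0.05,0],
    [-0.025,-0.105,0],
    [-0.037,-0.16,0],
    [-0.049,-0.21,0],
    [-0.062,-0.26,0],
  ],
  yaw=[0.02,0.04,0.06,0.08,0.103],
)

```text
t: 22.72
tool_pos: [0.476, 0.1611, 0.198]
tcp_rot: [-0.163, -3.134, 0.003]
contact_force: [1.5, 0.7, -0.9]
gripper_width: 0.307
grip_force: 30.0
```

```bash
python3 -c "
from h import *
print(get_obs()['gripper_width'])
go(.5393,-.1016,.2,84.1)"
```

```text
0.3071004896844225
t 22.73 travel [-0.0902 -0.2548 -0.0016] yaw -0.0009 len 0.27 j6 -2.39
```

servo_tool(
  travel=[
    [-0.018,-0.051,0],
    [-0.036,-0.102,0],
    [-0.054,-0.153,0],
    [-0.072,-0.204,0],
    [-0.09,-0.255,0],
  ],
  yaw=[0,0,0,0,0],
)

```text
t: 23.35
tool_pos: [0.5393, -0.1013, 0.1978]
tcp_rot: [-0.162, -3.134, 0.0]
contact_force: [0.2, 0.6, -0.7]
gripper_width: 0.312
grip_force: 30.0
```

servo_tool(
  travel=[
    [0,0,0],
    [0,0,0],
  ],
  yaw=[0,0],
)

```text
t: 23.6
tool_pos: [0.5392, -0.0998, 0.1982]
tcp_rot: [-0.164, -3.134, 0.0]
contact_force: [-0.5, -0.1, -0.7]
gripper_width: 0.312
grip_force: 30.0
```

```bash
python3 -c "
from h import *
for n,c in tubes():
  P=cloud(c);p=get_obs()['tool_pos']; H=cv2.cvtColor(c['color'],cv2.COLOR_RGB2HSV)
  m=((H[...,0]<6)|(H[...,0]>174))&(H[...,1]>120)&(abs(P[...,2]-p[2])<.05)&(abs(P[...,1]-p[1])<.06)
  print(n,m.sum(),P[m].mean(0) if m.any() else '',P[m].min(0) if m.any() else '',P[m].max(0) if m.any() else '')
print(get_obs()['gripper_width'])
go(.5393,-.1016,.073,84.1)"
```

```text
scene tube_red 0.78 195 [569.8 -90.8] [43. 59.] axis -15.4 ztop 0.2015
scene tube_green 0.74 418 [544.7 -33.7] [ 28. 110.] axis -5.6 ztop 0.0748
scene 67 [ 0.57392311 -0.09513704  0.19581355] [ 0.56622362 -0.10822559  0.18432106] [ 0.58129196 -0.0864702   0.20217567]
top tube_red 0.61 165 [503.2 -91.3] [31. 35.] axis -12.9 ztop 0.2045
top tube_green 0.51 6 [422.3  26.5] [ 5. 14.] axis -41.4 ztop 0.6414
top 103 [ 0.49337926 -0.09283159  0.19803053] [ 0.48537617 -0.10755876  0.18244376] [ 0.50286367 -0.0796234   0.20600025]
0.3101927344302143
t 23.9 travel [ 0.0006 -0.0031  0.1273] yaw 0.0013 len 0.127 j6 -1.85
```

servo_tool(
  travel=[
    [0,-0.002,0.04],
    [0,-0.002,0.08],
    [0,-0.002,0.11],
    [0,-0.002,0.119],
    [0,-0.002,0.125],
  ],
  yaw=[0,0,0,0,0],
)

```text
t: 24.52
tool_pos: [0.5406, -0.1012, 0.0757]
tcp_rot: [0.161, 3.137, -0.0]
contact_force: [-0.6, -0.4, -0.6]
gripper_width: 0.313
grip_force: 30.0
```

servo_tool(
  travel=[
    [0,0,0],
    [0,0,0.001],
    [0,0,0.001],
  ],
  yaw=[0,0,0],
)

```text
t: 24.9
tool_pos: [0.5404, -0.1015, 0.0749]
tcp_rot: [0.162, 3.136, 0.0]
contact_force: [0.0, 0.3, -0.4]
gripper_width: 0.309
grip_force: 30.0
```

servo_tool(
  travel=[
    [0,0,0],
    [0,0,0],
    [0,0,0],
    [0,0,0],
  ],
  yaw=[0,0,0,0],
  fingers=0.0,
)

```text
t: 25.4
tool_pos: [0.5401, -0.1015, 0.0743]
tcp_rot: [0.162, 3.137, 0.0]
contact_force: [0.6, 0.2, 0.4]
gripper_width: 0.499
grip_force: 0.0
```

servo_tool(
  travel=[
    [0,0,-0.03],
    [0,0,-0.08],
    [0,0,-0.128],
    [0,0,-0.128],
    [0,0,-0.128],
  ],
  yaw=[0,0,0,0,0],
)

```text
t: 26.02
tool_pos: [0.5397, -0.1014, 0.202]
tcp_rot: [-0.162, -3.137, -0.001]
contact_force: [-0.0, 0.5, 0.1]
gripper_width: 0.498
grip_force: 0.0
```

```bash
python3 -c "
from h import *
go(.5599,.0973,.2,84.1)"
```

```text
t 26.02 travel [0.0004 0.1997 0.0021] yaw -0.0005 len 0.2 j6 -1.84
```

servo_tool(
  travel=[
    [0,0.2,0],
    [0,0.2,0],
    [0,0.2,0],
    [0,0.2,0],
    [0,0.2,0],
  ],
  yaw=[0,0,0,0,0],
)

```text
t: 26.65
tool_pos: [0.56, 0.098, 0.2007]
tcp_rot: [-0.159, -3.135, 0.002]
contact_force: [0.4, -1.0, -0.6]
gripper_width: 0.495
grip_force: 0.0
```

```bash
python3 -c "
from h import *
for n,c in tubes():
  if n=='scene': cv2.imwrite('pics/s7.png',cv2.resize(c['color'][60:260,160:400,::-1],(720,600)))
o=meas(('scene','top'),True)
for k in ('post','posttop','white','green'): print(k,[(len(o[n,k]),o[n,k].mean(0)) for n in('scene','top') if len(o[n,k])])
d=np.array([.1028,.9947]);e=np.array([.9947,-.1028])
for k,p in dict(c1=(.5393,-.1016),c2=(.5460,-.0369)).items(): print(k,p)
go(.5599,.0973,.090,84.1)"
```

```text
scene tube_red 0.92 328 [544.7 -98. ] [25. 98.] axis -4.9 ztop 0.0748
scene tube_green 0.84 385 [544.1  13.8] [104. 136.] axis -3.3 ztop 0.075
scene tube_green 0.18 182 [550.6  29.1] [320.  75.] axis 83.1 ztop 0.1064
top tube_red 0.74 425 [ 541.2 -100.2] [ 28. 110.] axis -5.7 ztop 0.0762
top tube_green 0.7 421 [547.9 -35.9] [ 27. 111.] axis -5.0 ztop 0.0765
post [(102, array([0.56087893, 0.1034072 , 0.08520103])), (49, array([0.55215224, 0.0978709 , 0.11064845]))]
posttop [(37, array([0.55955067, 0.10196084, 0.10362685])), (30, array([0.55295291, 0.09802043, 0.12598594]))]
white [(1, array([ 0.49930963, -0.12601135,  0.06121959])), (2, array([0.48142504, 0.00288261, 0.05745015]))]
green [(12, array([ 0.48201397, -0.00084033,  0.00761551]))]
c1 (0.5393, -0.1016)
c2 (0.546, -0.0369)
t 27.05 travel [0.0008 0.0006 0.1124] yaw -0.0014 len 0.112 j6 -2.19
```

View pics/s7.png

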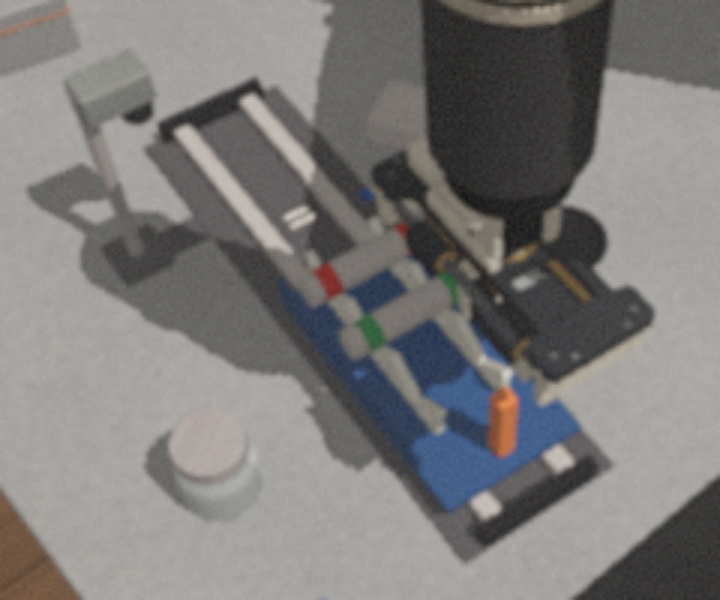

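Red lies in cradle 1, (305,290) to (405,235), and green in cradle 2. The carrier is still at loading. I'll grip the post and slide it to inspection.

servo_tool(
  travel=[
    [0,0,0.05],
    [0,0,0.1],
    [0,0,0.111],
    [0,0,0.111],
  ],
  yaw=[0,0,0,0],
)

```text
t: 27.55
tool_pos: [0.561, 0.0973, 0.0917]
tcp_rot: [-0.162, -3.137, 0.001]
contact_force: [0.4, -0.3, 0.2]
gripper_width: 0.503
grip_force: 0.0
```

servo_tool(
  travel=[
    [0,0,0],
    [0,0,0],
    [0,0,0],
    [0,0,0],
    [0,0,0],
  ],
  yaw=[0,0,0,0,0],
  fingers=-1,
  squeeze=10,
)

```text
t: 28.18
tool_pos: [0.561, 0.0979, 0.0921]
tcp_rot: [0.161, 3.136, 0.001]
contact_force: [-2.7, 2.1, 7.3]
gripper_width: 0.185
grip_force: 10.0
```

```bash
python3 -c "
from h import *
p=get_obs()['tool_pos'];print(p)
go(.5599-.2*.1028,.0973-.2*.9947,.090,84.1)"
```

```text
[0.56104157 0.09788774 0.09210529]
t 28.18 travel [ 0.0011 -0.2007  0.002 ] yaw 0.0003 len 0.201 j6 -2.19
```

servo_tool(
  travel=[
    [0,-0.006,0],
    [0,-0.016,0],
    [0,-0.03,0],
    [0,-0.045,0],
    [0,-0.06,0],
  ],
  yaw=[0,0,0,0,0],
)

```text
t: 28.8
tool_pos: [0.555, 0.0381, 0.0917]
tcp_rot: [0.16, 3.136, 0.001]
contact_force: [1.7, 1.7, 0.6]
gripper_width: 0.806
grip_force: 0.7
```

servo_tool(
  travel=[
    [0,-0.015,0],
    [0,-0.03,0],
    [0,-0.045,0],
    [0,-0.06,0],
    [0,-0.075,0],
  ],
  yaw=[0,0,0,0,0],
)

```text
t: 29.42
tool_pos: [0.5467, -0.038, 0.0912]
tcp_rot: [0.162, 3.137, -0.0]
contact_force: [2.1, 1.1, -1.4]
gripper_width: 0.182
grip_force: 10.0
```

servo_tool(
  travel=[
    [0,-0.015,0],
    [0,-0.03,0],
    [0,-0.042,0],
    [0,-0.05,0],
    [0,-0.055,0],
  ],
  yaw=[0,0,0,0,0],
)

```text
t: 30.05
tool_pos: [0.5417, -0.0911, 0.0912]
tcp_rot: [0.163, 3.136, 0.003]
contact_force: [2.9, 20.0, 0.2]
gripper_width: 0.189
grip_force: 10.0
```

```bash
python3 -c "
from h import *
go(.5599-.2*.1028,.0973-.2*.9947,.090,84.1)"
```

```text
t 30.05 travel [ 0.0013 -0.0108  0.0012] yaw -0.001 len 0.011 j6 -1.86
```

The grip slackened briefly during the slide and then closed again, and there is now a 20 N reaction in y. I'll look before going on.

```bash
python3 -c "
from h import *
print(get_obs()['contact_force'],get_obs()['moment'])
o=meas(('scene','top'))
cv2.imwrite('pics/s8.png',cv2.resize(o['scene']['color'][40:240,160:400,::-1],(720,600)))
print(get_obs()['contact_force'])"
```

```text
[ 2.85696992 20.0184543   0.21515925] [ 7.10905013e+00 -8.08692428e-01  5.76736358e-03]
scene green 7 mean [0.4791 0.0014 0.0074] lo [ 0.476 -0.002  0.006] hi [0.482 0.005 0.008]
scene blue 1 mean [ 0.484  -0.0649  0.024 ] lo [ 0.484 -0.065  0.024] hi [ 0.484 -0.065  0.024]
scene white 38 mean [0.4694 0.0335 0.3895] lo [ 0.426 -0.319  0.058] hi [0.499 0.156 0.495]
scene comb 395 mean [ 0.5611 -0.2511  0.0649] lo [ 0.483 -0.325  0.05 ] hi [ 0.669 -0.077  0.075]
top post 1 mean [ 0.5337 -0.0944  0.0756] lo [ 0.534 -0.094  0.076] hi [ 0.534 -0.094  0.076]
top blue 17 mean [ 0.4656 -0.1863  0.0117] lo [ 0.459 -0.205  0.005] hi [ 0.489 -0.104  0.026]
top white 4 mean [ 0.4945 -0.1394  0.2809] lo [ 0.49  -0.32   0.065] hi [0.5   0.04  0.498]
top comb 164 mean [ 0.5256 -0.2676  0.0677] lo [ 0.467 -0.327  0.051] hi [ 0.553 -0.124  0.075]
[ 4.21438401  9.17088057 -3.30604133]
```

View pics/s8.png

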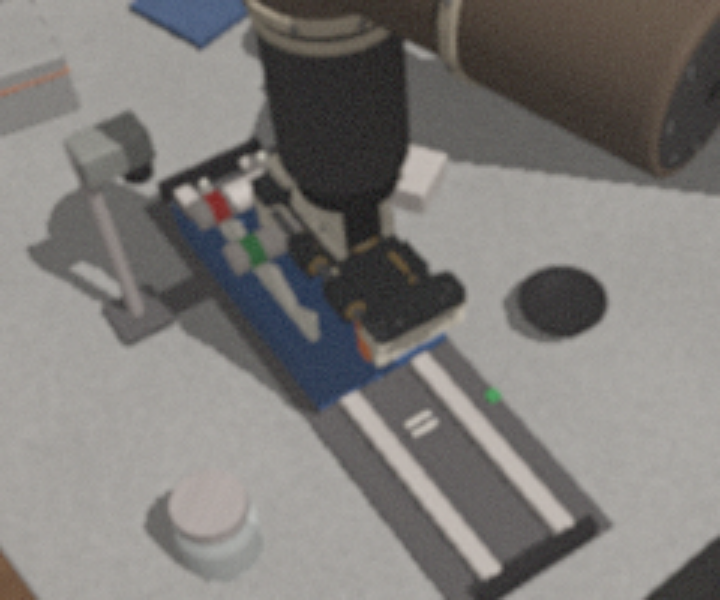

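```bash
python3 -c "
from h import *
for n,c in tubes():
  P=cloud(c);H=cv2.cvtColor(c['color'],cv2.COLOR_RGB2HSV)
  m=(H[...,0]>100)&(H[...,0]<130)&(H[...,1]>110)&(abs(P[...,2]-.030)<.006)&(P[...,0]>.42)&(P[...,0]<.65)&(P[...,1]<.05)
  q=P[m][:,:2]-[.5599,.0973]; a=q@[.1028,.9947]; print(n,'carrier y rel post-at-loading',np.percentile(a,[0.5,2,98,99.5]))
  m=(H[...,0]>4)&(H[...,0]<20)&(H[...,1]>130)&(P[...,2]>.035)&(P[...,2]<.11)&(abs(P[...,0]-.54)<.05)&(P[...,1]<.05)
  q=P[m]; print('orange',len(q)); 
  if len(q): b=(q[:,:2]-[.5599,.0973])@np.array([.1028,.9947]);print(b.min(),np.median(b),b.max(),q[:,2].min(),q[:,2].max())
print(get_obs()['contact_force'],get_obs()['tool_pos'],get_obs()['gripper_width'])"
```

```text
scene tube_red 0.68 168 [ 561.1 -258.2] [122.  67.] axis 2.8 ztop 0.0748
scene tube_green 0.63 139 [ 557.4 -221.2] [21. 51.] axis -6.1 ztop 0.0749
scene carrier y rel post-at-loading [-0.3928563  -0.38802415 -0.16771519 -0.1671358 ]
orange 8
-0.19357663202659775 -0.1876359304490437 -0.17975427692278398 0.035554264717473916 0.04955296298016598
top tube_red 0.94 413 [ 523.7 -288.4] [ 28. 111.] axis -5.4 ztop 0.0772
top tube_red 0.74 348 [738.7 -31.4] [53. 56.] axis 106.5 ztop 0.0789
top tube_green 0.97 402 [ 529.8 -224.6] [ 26. 111.] axis -7.2 ztop 0.0768
top carrier y rel post-at-loading [-0.37911853 -0.3752288  -0.17141153 -0.16997521]
orange 3
-0.6489706651147819 -0.19272294068815282 -0.19057655984602426 0.05252574404741317 0.07994519770026298
[ 4.22570623  7.63185269 -3.64344103] [ 0.54177792 -0.09067282  0.09124685] 0.18081259451012166
```

Both tubes have travelled 189 mm with the carrier and are still in their cradles. The force is dropping as well, so I'll finish the last 10 mm slowly.

servo_tool(
  travel=[
    [0,-0.003,0],
    [0,-0.006,0],
    [0,-0.009,0],
    [0,-0.01,0],
    [0,-0.01,0],
  ],
  yaw=[0,0,0,0,0],
)

```text
t: 31.08
tool_pos: [0.5407, -0.1013, 0.0913]
tcp_rot: [0.162, 3.136, 0.001]
contact_force: [5.4, 3.0, -4.4]
gripper_width: 0.185
grip_force: 10.0
```

```bash
python3 -c "
from h import *
for n,c in tubes(('top',)):pass
go(.5599-.2*.1028,.0973-.2*.9947,.090,84.1)
print(get_obs()['contact_force'])"
```

```text
top tube_red 0.9 432 [ 522.9 -298.4] [ 29. 111.] axis -5.2 ztop 0.0764
top tube_green 0.93 356 [ 527.2 -236.3] [ 25. 106.] axis -6.9 ztop 0.0765
t 31.23 travel [ 0.0013 -0.0005  0.0012] yaw -0.0001 len 0.002 j6 -1.84
[ 3.98528499  2.84194081 -3.66608686]
```

servo_tool(
  travel=[
    [0,0,0],
    [0,0,0],
    [0,0,0],
    [0,0,0],
    [0,0,0],
  ],
  yaw=[0,0,0,0,0],
  fingers=0.0,
)

```text
t: 31.85
tool_pos: [0.5399, -0.1016, 0.0913]
tcp_rot: [-0.162, -3.137, 0.0]
contact_force: [0.2, 0.4, 0.0]
gripper_width: 0.496
grip_force: 0.0
```

servo_tool(
  travel=[
    [0,0,-0.05],
    [0,0,-0.11],
    [0,0,-0.13],
    [0,0.06,-0.13],
    [0,0.12,-0.13],
  ],
  yaw=[0,0,0,0,0],
)

```text
t: 32.48
tool_pos: [0.5525, 0.0187, 0.222]
tcp_rot: [0.165, 3.136, 0.001]
contact_force: [1.2, -0.3, 0.2]
gripper_width: 0.499
grip_force: 0.0
```

servo_tool(
  travel=[
    [0,0.06,0],
    [0,0.12,0],
    [0,0.18,0],
    [0,0.18,0],
    [0,0.18,0],
  ],
  yaw=[0,0,0,0,0],
)

```text
t: 33.1
tool_pos: [0.5706, 0.1971, 0.2209]
tcp_rot: [-0.161, -3.137, 0.001]
contact_force: [0.0, -0.1, 0.7]
gripper_width: 0.499
grip_force: 0.0
```

```bash
python3 -c "
from h import *
for n,c in tubes():
  if n=='top': cv2.imwrite('pics/t9.png',cv2.resize(c['color'][100:340,290:570,::-1],(700,600)))
o=meas(('scene','top'),True)
for k in ('post','posttop','white','blue'): print(k,[(n,len(o[n,k]),o[n,k].mean(0)) for n in('scene','top') if len(o[n,k])])"
```

```text
scene tube_red 0.81 318 [ 519.4 -296.5] [ 27. 111.] axis -5.5 ztop 0.0747
scene tube_red 0.44 217 [ 524.3 -212.6] [104. 242.] axis 84.1 ztop 0.1049
scene tube_green 0.72 339 [ 526.4 -232.5] [ 30. 110.] axis -5.6 ztop 0.0745
top tube_red 0.94 410 [ 521.3 -299.2] [ 27. 107.] axis -4.5 ztop 0.0764
top tube_red 0.74 516 [ 375.6 -246.5] [57. 61.] axis 127.1 ztop 0.0321
top tube_green 0.61 414 [ 528.6 -234. ] [ 28. 110.] axis -5.7 ztop 0.077
post [('scene', 105, array([ 0.54149891, -0.09476592,  0.08301271])), ('top', 73, array([ 0.53831778, -0.09878329,  0.09256298]))]
posttop [('scene', 29, array([ 0.54082362, -0.09695262,  0.1038889 ])), ('top', 42, array([ 0.5399333 , -0.10022235,  0.10499773]))]
white [('scene', 306, array([ 0.48613084, -0.24578881,  0.0591289 ])), ('top', 220, array([ 0.49050192, -0.25656868,  0.06385497]))]
blue [('top', 4, array([ 0.48264803, -0.21102224,  0.0252294 ]))]
```

View pics/t9.png

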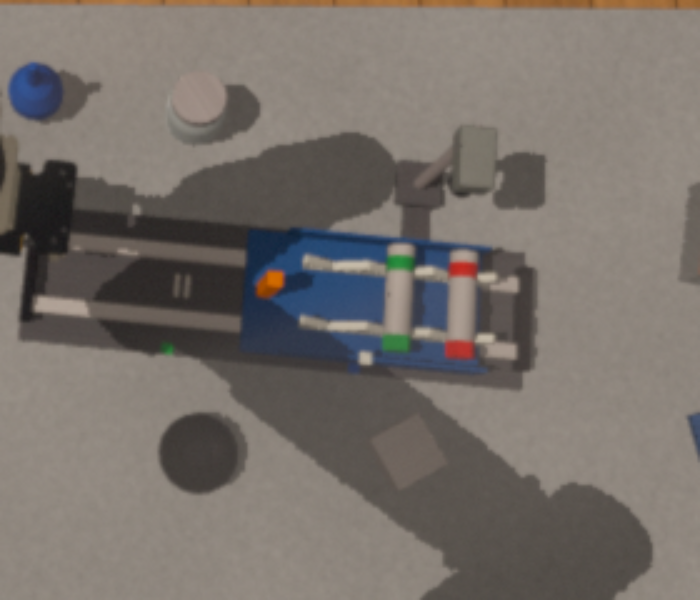

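The picture shows green (400,300) and red (462,305) lying in their cradles. The white mark (365,358) faces the blue one (353,366), and both tubes and post moved about 199–200 mm. The gripper is clear, so I'm handing in.

```bash
python3 -c "
from h import *
print(env.sign_off())"
```

```text
the job is handed in; nothing more can be done
None
```

I handed the job in with the red and green tubes lying in cradles 1 and 2 and the carrier released in the inspection detent; there was no yellow tube, the bystanders stayed put, and the sign-off returned no verdict.

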